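# Stand the thicker thermometer block on the hot plate

### The job

Two bare aluminium thermometer blocks stand on the lab bench, alike but for their thickness: one is 14 mm thick, the other 22 mm. Pinch them across the thickness and read the finger opening to tell which is which, then stand the 22 mm block upright in the middle of the hot plate's square white top, setting it down gently rather than dropping it. Leave the 14 mm block standing where it is.

Things in the scene. Friction and masses are not known exactly. Their poses are not given: they have to be found in the camera images.
- block_a: One of two thermometer blocks: aluminium slab standing on edge on the bench, 70 mm long, 60 mm tall, a 7 mm dark bore in its top. Its thickness is 14 or 22 mm (about 0.15 or 0.25 kg); the letter does not say which. Origin: centre of its underside; x along the length, y across the thickness (pinch this way), z up. Over 40 mm is clear beside each broad face.
- block_b: The other thermometer block: same material, length, height, bore, origin and axes as block_a, with the other of the two thicknesses (14 or 22 mm); the letter does not say which. Not to be confused with the low aluminium tube block with eight holes (80 x 45 x 30 mm) lying nearby.
- plate_centre (a point): Centre of the upper face of the hot plate's white square top (150 x 150 mm, level, 100 mm above the bench, cold, fixed). z up, x away from the control panel. The blue housing under it is 160 mm wide in y and reaches 90 mm from this point in +x and 200 mm in -x (panel and knobs), there 22 mm lower than the white top.
Mind the look-alikes: they are no part of the job. What is shaped like the block_a but orange or yellow is not meant.

How it is judged:
By the outcome, as a careful person would: the job done as asked, in the order asked, and still so for the second after the job is handed in, with the robot touching nothing.
It also fails if it takes over 50 s, if anything falls off the work surface, if the arm or the gripper's body presses on something with over 40 N, if the wrist force passes 120 N, or if a joint passes its speed limit or range.

### The arm

A 6-joint arm with a two-finger parallel gripper is mounted at the origin on the work surface. World frame = base frame: x ahead of the robot, y to its left, z up, the work surface at z = 0. Lengths are in m, angles in rad, forces in N, time in s.
With the tool pointing down it reaches from about 0.375 to 0.975 m from the base axis. Payload 3.8 kg.
Tool frame: the origin (TCP) lies at the very end of the fingers, on their centre line; the grasp point (between the pads) lies 19 mm behind it; z points along the fingers, y is the line along which they close (so a half turn about z gives the same grasp; the last joint's range is limited). The gripper opens to 85 mm and grips with 20 to 120 N. Pads are 22 mm wide; open, the fingers measure 114 mm over their backs; the gripper's body (76 mm by 85 mm) begins 54 mm behind the grasp point. The pads swing forward as they close: fully open they stand 13 mm farther back than shut.
Start: joints at [-1.165, 0.264, 1.604, -0, 1.274, -0.037], TCP at [0.289, -0.61, 0.231] pointing down, gripper open.
Joint ranges: [-2.63, 2.63], [-0.94, 2.18], [0.31, 2.57], [-1.31, 4.45], [0, 2.66], [-2.55, 2.55]. Speed limits (rad/s): [2.57, 2.57, 3.14, 3.14, 3.14, 3.14].

### API

Orientations are given as a rotation vector (axis times angle).
In Python, from workcell import monitor, viewer, job gives the robot as it stands. The module is installed in compiled form; this text tells all that it offers.
- The arm moves only by the tool step_arm, never from a script. Its argument "series" is one flat list of numbers, 4 for each row, row after row: the shift along the tool's x, y, z in m, then the turn about the tool's z in rad. A call has 1 to 8 rows; each row is the pose to reach, as a shift and turn from the pose commanded when the call began, along the tool's axes at that moment; what a row does not reach only later rows make up. A row lasts 1/8 s, in which the tool goes at most 62.5 mm and 10.7 degrees, less where a joint would pass 70% of its speed; a pose out of reach is approached as far as the arm can. A call with a gripper value outside its range is refused whole. "gripper" is the opening, from 0 (shut) to 1 (fully open), set as the call begins (left out, the last holds). The fingers move at their own pace and stop on an object; "newtons" is the grip in N (left out, the last holds). Time passes only in rows, so rows that repeat a pose let the fingers close. It gives the time, the measured TCP pose, the force, the opening and the grip force at its end, in the units of the state.
- monitor.read_state(): the state, without advancing time (a new reading comes with each control period).
- viewer.read_camera(name): name is "scene" or "top" or "wrist"; returns a dict with "image" (480x640x3 uint8, red, green, blue), "intrinsics" (3x3 intrinsics, pixels), "T" (4x4, takes a point from camera to world coordinates); the wrist camera has in their place "hand_eye" (4x4, takes a point from camera to tool coordinates, whose origin is the TCP and whose axes are the flange's). Camera axes: x right, y up, looking along -z (the intrinsics and any distortion apply to the point x, -y, -z); pixel columns grow to the right and rows downward; lengths in m; the calibration is good to about 2 mm. A picture is of the moment at which its call begins: read the wrist's pose just before it. There is no depth.
- job.finish_job(): hands the job in; it is judged then, once.
Trained networks look in a picture, given as the dict that the camera call returned (one of the last four; its "shot" number tells which), for a name from the list of things; names that differ only in an ending like _2 or _b are one class to them, and where a whole thing is asked for, a point or a joint stands for the part that bears it (a point fixed in the world has none). Each returns a list of dicts, best first, with "score" (0 to 1); they miss things now and then, are a little off and sometimes report something else, mostly with a low value. They report only what shows in the picture. A call takes as long as a camera call. They do not tell look-alikes from the thing itself.
- viewer.boxes_of(picture, label): "extent" ([centre column, centre row, width, height] in pixels, round what is visible of it).
- viewer.spot_point(picture, label): "point" ([column, row] in pixels: a listed point, or the origin of a listed thing).
The state is a dict: "time": time; "q": joint angles; "joint_vel": joint speeds; "joint_torque": joint torques, N m; "tool_pos": TCP position; "tcp_rot": TCP orientation; "wrist_force": force on the tool from outside, world axes, zero at the start; "torque": the same for the moment, N m; "width": opening from 0.0 (shut) to 1.0 (fully open); "grip_force": force on a finger pad.
Only numpy, scipy, OpenCV 4.12 (cv2) and the standard library are available. Lean on these libraries where they do the work, as an engineer would, in place of code of your own. Each camera call takes 0.05 s, during which the arm holds its last target. There are 200 camera calls.

## Working session

There is one attempt and no reset: what is moved stays moved. The work goes in short steps, Python scripts to look and compute and a tool call to move; the robot and the scene stay as the last step left them, time stands still between calls to the robot, and variables do not carry over. Pictures are saved under pics/ and viewed, at most 10 in all, crops included, and the job is handed in when it is done.

Besides the shell and the picture viewer there is one more tool, called after "Call:" as a command line: name --argument value ..., lists and objects as JSON in quotes. step_arm: Moves the arm, as the interface text tells. Its arguments: {"type":"object","properties":{"series":{"type":"array"},"gripper":{"type":"number"},"newtons":{"type":"number"}},"required":["series"]}

```bash
mkdir -p pics; cat > h.py <<'E'
import numpy as np, cv2
from workcell import monitor, viewer, job
from scipy.spatial.transform import Rotation as R
def ray(p,uv,T=None):
    T=p["T"] if T is None else T
    K=np.array(p["intrinsics"]); T=np.array(T)
    a=np.linalg.inv(K)@[uv[0],uv[1],1.]
    return T[:3,3], T[:3,:3]@np.array([a[0],-a[1],-a[2]*1.0])
def at_z(p,uv,z,T=None):
    o,d=ray(p,uv,T); return o+d*(z-o[2])/d[2]
def proj(p,X,T=None):
    T=np.array(p["T"] if T is None else T); c=T[:3,:3].T@(np.array(X)-T[:3,3])
    v=np.array(p["intrinsics"])@[c[0],-c[1],-c[2]]; return v[:2]/v[2]
def save(n,im): cv2.imwrite("pics/"+n,cv2.cvtColor(np.ascontiguousarray(im),cv2.COLOR_RGB2BGR))
E
python3 - <<'E'
from h import *
for n in("top","scene"):
    p=viewer.read_camera(n); save(n+"1.png",p["image"])
    print(n,[k for k in p],np.round(p["intrinsics"],1).tolist(),np.round(p["T"],3).tolist())
    for l in("block_a","plate_centre"):
        try: print(l,"box",[(np.round(b["extent"]),round(b["score"],2)) for b in viewer.boxes_of(p,l)][:6])
        except Exception as e: print(e)
        z=.1 if l[0]=="p" else 0
        print(l,"pt",[(np.round(b["point"]),round(b["score"],2),np.round(at_z(p,b["point"],z),3)) for b in viewer.spot_point(p,l)][:6])
print(monitor.read_state())
E
```

```text
top ['image', 'intrinsics', 'T', 'shot'] [[468.8, 0.0, 317.0], [0.0, 468.8, 243.9], [0.0, 0.0, 1.0]] [[0.018, 0.996, -0.092, 0.413], [-1.0, 0.017, -0.011, -0.048], [-0.01, 0.092, 0.996, 1.02], [0.0, 0.0, 0.0, 1.0]]
block_a box [(array([460., 206.,  19.,  36.]), 0.75), (array([395., 260.,  20.,  37.]), 0.74), (array([336., 274.,  22.,  33.]), 0.7), (array([351., 226.,  23.,  31.]), 0.64)]
block_a pt [(array([457., 211.]), 0.86, array([ 0.584, -0.342,  0.   ])), (array([390., 259.]), 0.76, array([ 0.476, -0.195,  0.   ])), (array([352., 231.]), 0.75, array([ 0.537, -0.113,  0.   ])), (array([334., 274.]), 0.63, array([ 0.442, -0.076,  0.   ]))]
plate_centre box [(array([186., 238.,  88., 140.]), 0.58)]
plate_centre pt [(array([180., 207.]), 0.96, array([0.567, 0.237, 0.1  ]))]
scene ['image', 'intrinsics', 'T', 'shot'] [[562.2, 0.0, 324.0], [0.0, 562.2, 237.0], [0.0, 0.0, 1.0]] [[-0.528, -0.696, 0.487, 0.942], [0.849, -0.437, 0.297, 0.246], [0.006, 0.57, 0.821, 0.806], [0.0, 0.0, 0.0, 1.0]]
block_a box [(array([248., 197.,  40.,  42.]), 0.93), (array([320., 209.,   9.,  53.]), 0.84), (
[... 475 characters left out ...]
'time': 0.5, 'q': array([-1.16488366e+00,  2.63941215e-01,  1.60402288e+00, -2.15191509e-06,
        1.27369262e+00, -3.68990448e-02]), 'joint_vel': array([ 1.81255393e-03, -1.40975843e-03, -8.53803715e-04,  7.49180228e-05,
       -1.17529110e-03, -5.69139207e-04]), 'joint_torque': array([-7.50781487e-05, -5.14406776e+01, -3.67236865e+01, -5.65654454e-05,
        2.66114708e-03, -7.13459031e-06]), 'tool_pos': array([ 0.28921737, -0.60988336,  0.23123954]), 'tcp_rot': array([-3.06484410e+00, -6.89885291e-01,  2.16399640e-05]), 'wrist_force': array([ 0.30139116,  0.48888849, -0.36065436]), 'torque': array([ 0.02489452, -0.01256306, -0.03437789]), 'grip_force': 0.0, 'width': 0.9965004734239136}
```

```bash
python3 - <<'E'
from h import *
t=cv2.imread("pics/top1.png");s=cv2.imread("pics/scene1.png")
cv2.imwrite("pics/topc.png",cv2.resize(t[150:330,280:520],None,fx=3.3,fy=3.3,interpolation=cv2.INTER_CUBIC))
E
```

```text
(no output)
```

View pics/scene1.png

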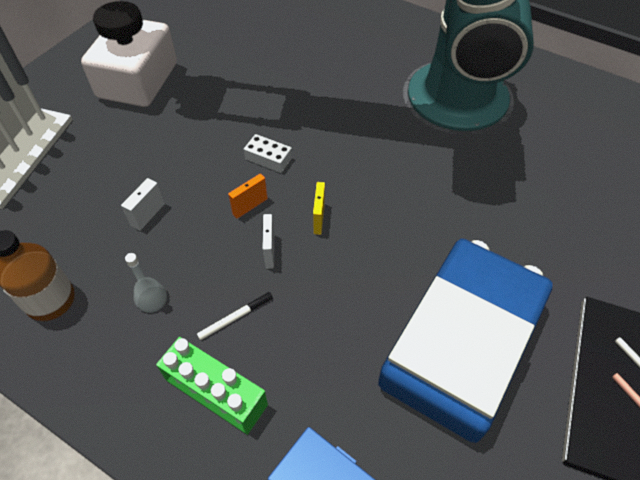

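View pics/topc.png

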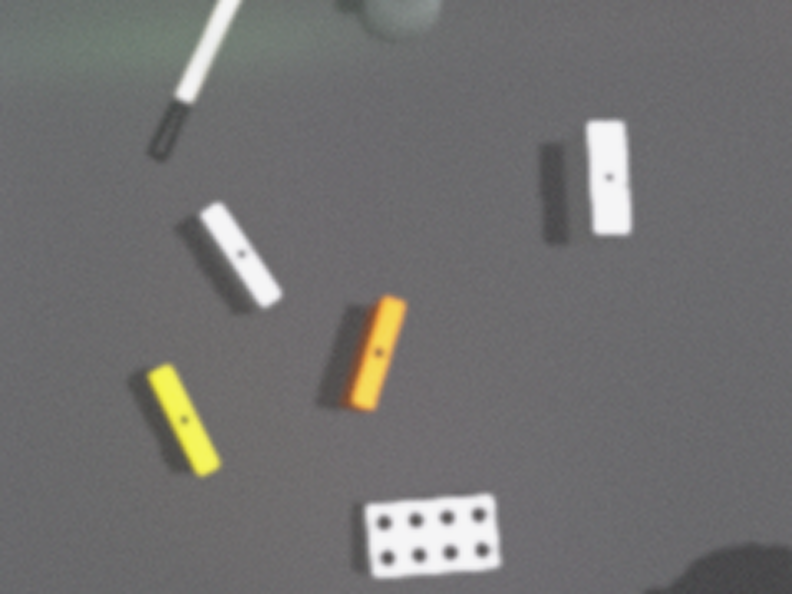

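The picture shows four slab shapes. In the scene view the two bare aluminium ones are at (148,205) and (268,243). The orange one at (248,197) and the yellow one at (320,209) are look-alikes and not meant. The low eight-hole tube block is at (268,152), also not meant. In the top crop, the bare ones have bores at top-camera pixels of about (464,204) and (353,227), and their colour and single bore confirm them.

```bash
cat >> h.py <<'E'
def face(p,c,z,T=None,thr=170,r=40):
    """bright face around pixel c -> corners, centre, long-axis angle, sides at height z"""
    im=p["image"].astype(int); m=(im.min(2)>thr).astype(np.uint8)
    n,lab,st,cen=cv2.connectedComponentsWithStats(m)
    k=min(range(1,n),key=lambda i:np.hypot(*(cen[i]-c))-(0 if st[i][4]>60 else -1e4))
    pts=np.argwhere(lab==k)[:,::-1].astype(np.float32)
    W=np.array([at_z(p,q,z,T)[:2] for q in pts],np.float32)
    (cx,cy),(w,h),a=cv2.minAreaRect(W*1000)
    if w<h: w,h,a=h,w,a+90
    cov=np.cov(W.T); e=np.linalg.eigh(cov)[1][:,1]
    return dict(n=len(pts),mean=W.mean(0).round(4),ctr=(round(cx/1000,4),round(cy/1000,4)),L=round(w,1),t=round(h,1),ang=round((a+90)%180-90,1),pca=round(np.degrees(np.arctan2(e[1],e[0])),1))
E
python3 - <<'E'
from h import *
p=viewer.read_camera("top")
for c in((464.5,203.6),(353,227)):
    print(face(p,c,.06),np.round(at_z(p,c,.06),4), at_z(p,c,.06)[:2])
    x=p["image"][int(c[1])-6:int(c[1])+7,int(c[0])-14:int(c[0])+15].min(2); print(x[::3])
# white top
im=p["image"];print(face(p,(180,207),.1))
s=viewer.read_camera("scene"); print(face(s,(463,345),.1))
for c in((139,195),(268,232)): 
    print(np.round(at_z(s,c,.06),4))
print(R.from_rotvec(monitor.read_state()["tcp_rot"]).as_matrix().round(3))
E
```

```text
{'n': 388, 'mean': array([ 0.5904, -0.3397], dtype=float32), 'ctr': (0.5902, -0.3396), 'L': 69.6, 't': 23.5, 'ang': 2.4, 'pca': np.float64(-177.0)} [ 0.5899 -0.3404  0.06  ] [ 0.58990519 -0.34040466]
[[ 87  94  99 102 103 101 105 117 168 226 243 245 245 245 245 245 245 244
  242 219 156 118 110 108 110 106 105 106 106]
 [ 83  94  99 102 104 102 103 114 159 223 242 245 245 245 244 244 245 245
  241 219 158 118 105 108 108 105 104 107 108]
 [ 82  92  98 102 101 102 102 112 158 222 242 243 236 207 171 186 231 243
  241 224 167 122 108 107 107 107 106 106 108]
 [ 79  90  97 100 101 101 102 112 154 219 241 244 244 244 243 243 244 243
  237 215 170 129 113 109 109 108 106 105 107]
 [ 80  91  98  98 105 101 102 108 141 202 236 244 245 245 245 245 245 245
  244 236 201 144 113 107 107 107 106 106 104]]
{'n': 270, 'mean': array([ 0.5379, -0.1101], dtype=float32), 'ctr': (0.5382, -0.1102), 'L': 71.7, 't': 16.1, 'ang': 34.2, 'pca': np.float64(-145.6)} [ 0.5374 -0.1107  0.06  ] [ 0.5374316  -0.11067651]
[[ 79  84  90  98 121 163 217 240 244 245 245 245 244 236 204 155 118 110
  106 108 105 107 1
[... 235 characters left out ...]
2 112 109 108 109 107 106 106 107]
 [ 99  89  82  80  82  81  82  85  89 100 121 165 217 239 243 245 245 245
  244 236 208 155 123 109 107 107 108 106 107]
 [110 106  98  91  84  82  79  79  83  83  93 100 121 165 218 240 244 245
  245 245 243 236 207 155 119 110 109 107 107]]
{'n': 5808, 'mean': array([0.5677, 0.2396], dtype=float32), 'ctr': (0.5682, 0.2396), 'L': 153.4, 't': 152.8, 'ang': 90.0, 'pca': np.float64(112.4)}
{'n': 11238, 'mean': array([0.5729, 0.2427], dtype=float32), 'ctr': (0.5693, 0.2406), 'L': 149.4, 't': 149.0, 'ang': -0.1, 'pca': np.float64(-146.6)}
[ 0.5932 -0.3351  0.06  ]
[ 0.5399 -0.1054  0.06  ]
[[ 0.904  0.428  0.   ]
 [ 0.428 -0.904 -0.   ]
 [ 0.     0.    -1.   ]]
```

The top view gives the wide block at (0.590,-0.340), long axis at +2.7°, and the thin one at (0.538,-0.110), long axis at +34.3°. The plate centre is at (0.569,0.240), square to the axes. The measured lengths (70, 72 and 150 mm) match the sizes given. Before moving I'll check the path for tall objects.

View pics/top1.png

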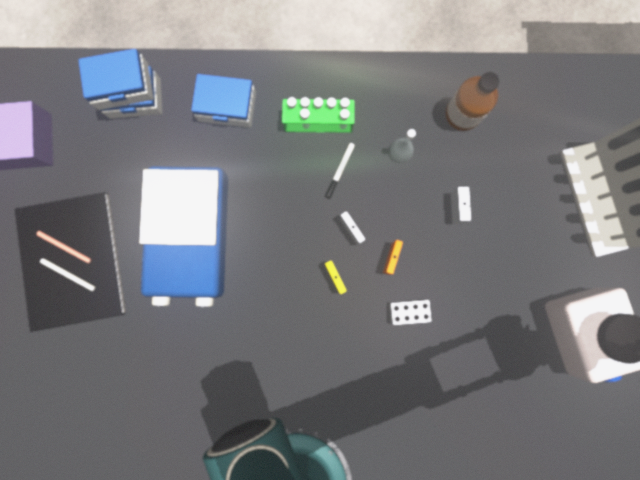

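```bash
cat >> h.py <<'E'
def to(x,y,z,deg):
    "shift and turn in tool axes from the measured pose"
    s=monitor.read_state(); M=R.from_rotvec(s["tcp_rot"]).as_matrix()
    d=M.T@(np.array([x,y,z])-s["tool_pos"]); phi=np.degrees(np.arctan2(M[1,0],M[0,0]))
    t=((phi-deg)+90)%180-90
    print("t",round(s["time"],2),"pos",s["tool_pos"].round(4),"phi",phi.round(2),"shift",d.round(4),"turn",np.radians(t).round(4),"q",s["q"].round(2),"tilt",M[2].round(4))
E
python3 - <<'E'
from h import *
s=viewer.read_camera("scene")
for c in((120,95),(120,15),(40,305),(5,240),(10,190),(140,300)): print(c,at_z(s,c,0).round(3))
to(.45,-.40,.25,34.3);to(.538,-.110,.15,34.3)
E
```

```text
(120, 95) [ 0.383 -0.601  0.   ]
(120, 15) [ 0.174 -0.8    0.   ]
(40, 305) [ 0.819 -0.361  0.   ]
(5, 240) [ 0.763 -0.509  0.   ]
(10, 190) [ 0.682 -0.591 -0.   ]
(140, 300) [ 0.727 -0.231  0.   ]
t 0.65 pos [ 0.2892 -0.6099  0.2313] phi 25.37 shift [ 0.2352 -0.1208 -0.0187] turn -0.1559 q [-1.16  0.26  1.6   0.    1.27 -0.04] tilt [ 0.e+00  1.e-04 -1.e+00]
t 0.65 pos [ 0.2892 -0.6099  0.2313] phi 25.37 shift [ 0.439  -0.3451  0.0813] turn -0.1559 q [-1.16  0.26  1.6   0.    1.27 -0.04] tilt [ 0.e+00  1.e-04 -1.e+00]
```

The top view shows the thin bare block at (353,227), the wide bare block at (464,204), and the hot plate's white top at (180,207). A capped bottle, about 0.19 m tall, stands at (600,335), just under the start pose. I'll rise first, then travel.

Call:
step_arm --series '[0,0,-0.04,0,0.03,-0.024,-0.05,-0.02,0.066,-0.052,-0.05,-0.04,0.11,-0.086,-0.05,-0.07,0.154,-0.121,-0.05,-0.1,0.198,-0.156,-0.04,-0.13,0.24,-0.19,-0.02,-0.156,0.28,-0.22,0,-0.156]' --gripper 0.6 --newtons 20

```text
time: 1.65
tool_pos: [0.4487, -0.2895, 0.2314]
tcp_rot: [3.001, 0.927, 0.002]
wrist_force: [1.1, -0.6, -0.3]
width: 0.599
grip_force: 0.0
```

Call:
step_arm --series '[0.04,-0.032,0.02,0,0.08,-0.063,0.04,0,0.12,-0.095,0.06,0,0.15,-0.118,0.075,0,0.159,-0.125,0.08,0,0.159,-0.125,0.08,0,0.159,-0.125,0.08,0]'

```text
time: 2.52
tool_pos: [0.5092, -0.0995, 0.1521]
tcp_rot: [3.001, 0.925, 0.001]
wrist_force: [-0.5, 0.5, -0.2]
width: 0.594
grip_force: 0.0
```

```bash
cat >> h.py <<'E'
def wrist():
    s=monitor.read_state(); p=viewer.read_camera("wrist")
    M=np.eye(4); M[:3,:3]=R.from_rotvec(s["tcp_rot"]).as_matrix(); M[:3,3]=s["tool_pos"]
    return p, M@np.array(p["hand_eye"])
E
python3 - <<'E'
from h import *
to(.538,-.110,.15,34.3)
p,T=wrist(); save("w1.png",p["image"])
c=proj(p,[.538,-.110,.06],T); print(c, T[:3,3])
f=face(p,c,.06,T); print(f)
E
```

```text
t 2.52 pos [ 0.5092 -0.0995  0.1521] phi 34.26 shift [0.0179 0.0249 0.0022] turn -0.0007 q [-0.24  0.03  2.02 -0.    1.09  0.73] tilt [ 5.0e-04  1.4e-03 -1.0e+00]
[369.83191261 214.43010245] [ 0.57663729 -0.05286396  0.29441689]
{'n': 3025, 'mean': array([ 0.5403, -0.1072], dtype=float32), 'ctr': (0.5393, -0.108), 'L': 75.4, 't': 16.5, 'ang': 36.5, 'pca': np.float64(-145.0)}
```

View pics/w1.png

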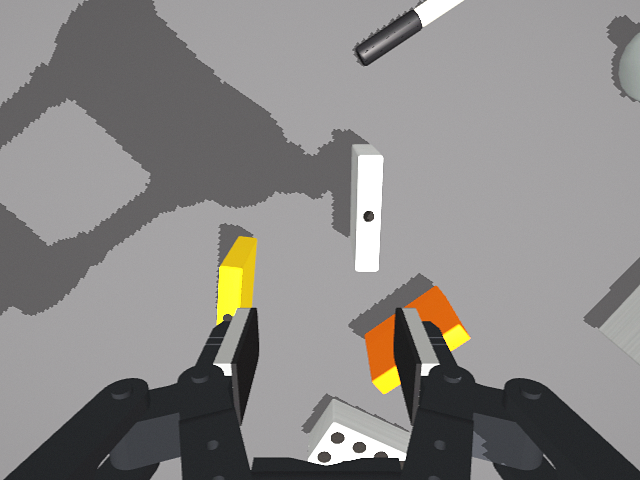

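The wrist view shows the bare thin block with its bore at (369,216), where the projection put it at (370,214). It stands clear of the yellow block at (238,280) and the orange one at (418,340). Next I'll refine its position and angle.

```bash
python3 - <<'E'
from h import *
p,T=wrist()
print(np.round(at_z(p,(369,216),.06,T),4))
for th in(225,240,250): print(th,face(p,(369,214),.06,T,thr=th))
W=[at_z(p,q,.06,T)[:2] for q in((357,156),(383,156),(380,271),(356,271))]
print(np.round(W,4),np.mean(W,0), [np.degrees(np.arctan2(*(a-b)[::-1])) for a,b in((W[0],W[3]),(W[1],W[2]))])
to(.538,-.110,.15,34.8);to(.538,-.110,.027,34.8)
E
```

```text
[ 0.537  -0.1103  0.06  ]
225 {'n': 2713, 'mean': array([ 0.5383, -0.1088], dtype=float32), 'ctr': (0.5371, -0.1096), 'L': 68.7, 't': 14.1, 'ang': 34.2, 'pca': np.float64(-145.8)}
240 {'n': 2676, 'mean': array([ 0.5383, -0.1088], dtype=float32), 'ctr': (0.5371, -0.1096), 'L': 68.7, 't': 14.0, 'ang': 34.3, 'pca': np.float64(-145.9)}
250 {'n': 2641, 'mean': array([ 0.5384, -0.1089], dtype=float32), 'ctr': (0.5371, -0.1096), 'L': 68.7, 't': 14.0, 'ang': 34.3, 'pca': np.float64(-145.9)}
[[ 0.561  -0.0846]
 [ 0.569  -0.0964]
 [ 0.5129 -0.1362]
 [ 0.5047 -0.1242]] [ 0.53689654 -0.11034282] [np.float64(35.148836309993506), np.float64(35.27815369404136)]
t 2.62 pos [ 0.5092 -0.0996  0.1521] phi 34.21 shift [0.018  0.0248 0.0022] turn -0.0102 q [-0.24  0.03  2.02 -0.    1.09  0.73] tilt [ 8.0e-04  1.3e-03 -1.0e+00]
t 2.62 pos [ 0.5092 -0.0996  0.1521] phi 34.21 shift [0.0179 0.0246 0.1252] turn -0.0102 q [-0.24  0.03  2.02 -0.    1.09  0.73] tilt [ 8.0e-04  1.3e-03 -1.0e+00]
```

Call:
step_arm --series '[0.0175,0.0245,0.01,0,0.0175,0.0245,0.045,0,0.0175,0.0245,0.08,0,0.0175,0.0245,0.11,0,0.0175,0.0245,0.125,0,0.0175,0.0245,0.125,0]'

```text
time: 3.38
tool_pos: [0.5363, -0.1091, 0.0256]
tcp_rot: [-3.001, -0.925, 0.003]
wrist_force: [-0.5, 0.7, 0.9]
width: 0.601
grip_force: 0.0
```

Call:
step_arm --series '[0,0,0,0,0,0,0,0,0,0,0,0,0,0,0,0,0,0,0,0,0,0,0,0]' --gripper 0 --newtons 20

```text
time: 4.12
tool_pos: [0.5384, -0.109, 0.0279]
tcp_rot: [3.0, 0.926, 0.004]
wrist_force: [-0.6, -0.7, 6.0]
width: 0.162
grip_force: 26.4
```

The opening of 0.162 × 85 mm is 13.8 mm, so this is the 14 mm block. I'll release it and lift straight up.

Call:
step_arm --series '[0,0,0,0,0,0,0,0,0,0,0,0,0,0,0,0]' --gripper 0.6

```text
time: 4.62
tool_pos: [0.5368, -0.1086, 0.026]
tcp_rot: [-3.002, -0.927, 0.001]
wrist_force: [-0.9, -0.2, -0.0]
width: 0.6
grip_force: 0.0
```

Call:
step_arm --series '[0,0,-0.03,0,0,0,-0.08,0,0,0,-0.123,0,0,0,-0.123,0]'

```text
time: 5.12
tool_pos: [0.5405, -0.1095, 0.1541]
tcp_rot: [2.997, 0.925, 0.012]
wrist_force: [-1.0, 0.1, 0.4]
width: 0.598
grip_force: 0.0
```

```bash
python3 - <<'E'
from h import *
to(.565,-.340,.15,2.7)
p=viewer.read_camera("top");print(face(p,(353,227),.06))
s=viewer.read_camera("scene");print([np.round(b["extent"]) for b in viewer.boxes_of(s,"block_a")])
E
```

```text
t 5.12 pos [ 0.5405 -0.1095  0.1541] phi 34.31 shift [-0.1097  0.2042  0.0048] turn 0.5517 q [-0.25  0.09  1.96  0.    1.09  0.73] tilt [ 0.0061  0.0068 -1.    ]
{'n': 110, 'mean': array([ 0.5205, -0.1209], dtype=float32), 'ctr': (0.5218, -0.1207), 'L': 32.7, 't': 15.6, 'ang': 36.1, 'pca': np.float64(-137.4)}
[array([268., 242.,  10.,  54.]), array([319., 211.,  13.,  57.]), array([245., 198.,  37.,  44.]), array([141., 206.,  45.,  54.])]
```

Call:
step_arm --series '[-0.025,0.045,0,0.11,-0.05,0.09,0,0.22,-0.075,0.135,0,0.34,-0.095,0.175,0,0.45,-0.108,0.2,0,0.53,-0.11,0.204,0,0.552,-0.11,0.204,0,0.552,-0.11,0.204,0,0.552]'

```text
time: 6.28
tool_pos: [0.5608, -0.3377, 0.1484]
tcp_rot: [-3.139, -0.076, 0.002]
wrist_force: [-0.2, -0.3, -0.0]
width: 0.602
grip_force: 0.0
```

```bash
python3 - <<'E'
from h import *
to(.590,-.340,.15,2.7)
p,T=wrist(); save("w2.png",p["image"])
c=proj(p,[.590,-.340,.06],T); print(c)
for th in(225,240,250):print(face(p,c,.06,T,thr=th))
E
```

```text
t 6.28 pos [ 0.5608 -0.3377  0.1484] phi 2.77 shift [ 0.0291  0.0038 -0.0016] turn 0.0013 q [-0.58  0.29  1.73  0.    1.12  0.94] tilt [-0.0013 -0.0013 -1.    ]
[333.07143626 196.1381569 ]
{'n': 4654, 'mean': array([ 0.5912, -0.3396], dtype=float32), 'ctr': (0.5893, -0.3398), 'L': 69.2, 't': 22.0, 'ang': 2.9, 'pca': np.float64(-177.4)}
{'n': 4572, 'mean': array([ 0.5912, -0.3396], dtype=float32), 'ctr': (0.5893, -0.3398), 'L': 68.0, 't': 22.0, 'ang': 2.9, 'pca': np.float64(-177.4)}
{'n': 4545, 'mean': array([ 0.5913, -0.3397], dtype=float32), 'ctr': (0.5893, -0.3398), 'L': 68.1, 't': 21.9, 'ang': 2.9, 'pca': np.float64(-177.2)}
```

View pics/w2.png

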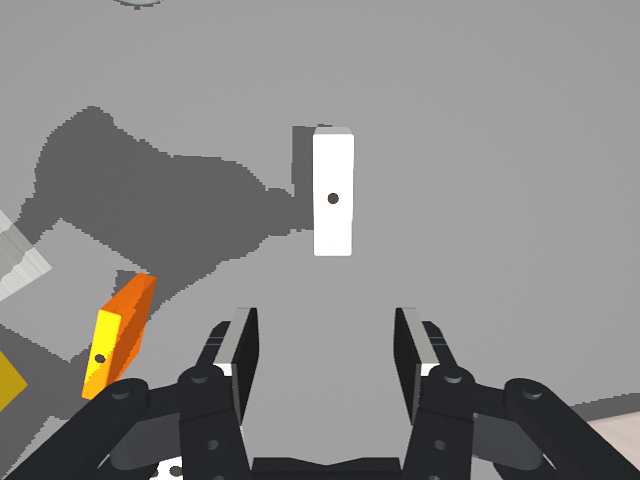

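The wrist view shows the wide bare block alone with its bore at (333,198), as projected (333,196), and clear space on both sides. I'll descend and pinch.

Call:
step_arm --series '[0.0285,0.0035,0.01,0,0.0285,0.0035,0.045,0,0.0285,0.0035,0.08,0,0.0285,0.0035,0.108,0,0.0285,0.0035,0.121,0,0.0285,0.0035,0.121,0]'

```text
time: 7.08
tool_pos: [0.5893, -0.3403, 0.0275]
tcp_rot: [-3.14, -0.075, 0.002]
wrist_force: [-0.3, 0.4, -0.1]
width: 0.6
grip_force: 0.0
```

Call:
step_arm --series '[0,0,0,0,0,0,0,0,0,0,0,0,0,0,0,0,0,0,0,0,0,0,0,0]' --gripper 0 --newtons 30

```text
time: 7.82
tool_pos: [0.5911, -0.3419, 0.0302]
tcp_rot: [3.139, 0.073, 0.004]
wrist_force: [0.1, 1.4, 6.4]
width: 0.254
grip_force: 38.5
```

The opening of 0.254 × 85 mm is 21.6 mm, so this is the 22 mm block. I'll lift it and carry it to the plate.

Call:
step_arm --series '[0,0,0,0,0,0,0,0,0,0,-0.02,0,0,0,-0.06,0,0,0,-0.11,0,0,0,-0.15,0,0,0,-0.165,0,0,0,-0.165,0]' --newtons 50

```text
time: 8.82
tool_pos: [0.5901, -0.3416, 0.1942]
tcp_rot: [3.14, 0.073, 0.002]
wrist_force: [-0.3, 0.5, -2.9]
width: 0.252
grip_force: 49.3
```

```bash
python3 - <<'E'
from h import *
to(.569,.240,.19,0); s=monitor.read_state(); print(s["width"],s["grip_force"],s["wrist_force"])
E
```

```text
t 8.82 pos [ 0.5901 -0.3416  0.1942] phi 2.68 shift [ 0.0061 -0.582   0.0036] turn 0.0467 q [-0.56  0.3   1.63 -0.    1.21  0.96] tilt [ 0.0014  0.0011 -1.    ]
0.25164551980692973 49.29728329181671 [-0.32709451  0.50098527 -2.89790866]
```

Call:
step_arm --series '[0,-0.015,-0.01,0,0,-0.045,-0.02,0,0,-0.085,-0.02,0.01,0,-0.125,-0.02,0.02,0,-0.165,-0.02,0.03,0,-0.205,-0.02,0.04,0,-0.245,-0.02,0.047,0,-0.285,-0.02,0.047]'

```text
time: 9.82
tool_pos: [0.5746, -0.0543, 0.2112]
tcp_rot: [-3.141, -0.0, 0.006]
wrist_force: [0.4, -0.4, -2.0]
width: 0.248
grip_force: 49.4
```

Call:
step_arm --series '[0,-0.04,0,0,0,-0.08,0,0,0,-0.12,0,0,0,-0.16,0,0,0,-0.2,0,0,0,-0.24,0,0,0,-0.27,0,0,0,-0.285,0,0]'

```text
time: 10.82
tool_pos: [0.5746, 0.2301, 0.2113]
tcp_rot: [3.141, 0.003, -0.006]
wrist_force: [-0.6, 0.1, -2.9]
width: 0.247
grip_force: 49.3
```

Call:
step_arm --series '[0,0,0,0,0,0,0,0]'

```text
time: 11.08
tool_pos: [0.5762, 0.2274, 0.2127]
tcp_rot: [3.141, -0.001, -0.002]
wrist_force: [-0.2, -0.4, -2.5]
width: 0.247
grip_force: 49.3
```

```bash
python3 - <<'E'
from h import *
to(.569,.240,.13,0)
p,T=wrist(); save("w3.png",p["image"])
s=viewer.read_camera("scene"); save("s3.png",s["image"][150:460,300:620])
E
```

```text
t 11.07 pos [0.5762 0.2274 0.2127] phi -0.03 shift [-0.0071 -0.0127  0.0827] turn -0.0006 q [ 0.34  0.17  1.75 -0.    1.22  1.91] tilt [-0.001  0.001 -1.   ]
```

View pics/w3.png

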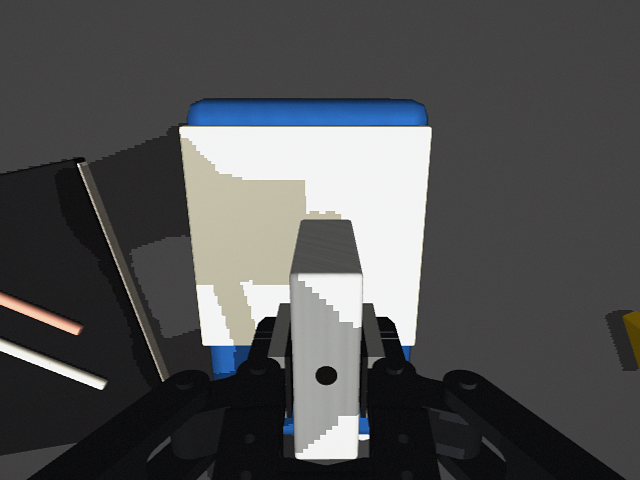

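The wrist view shows the block held upright with its bore at (326,375). The white plate's corners are at (180,127), (431,126), (415,346) and (202,346). From these I'll work out both centres.

```bash
python3 - <<'E'
from h import *
p,T=wrist(); s=monitor.read_state()
W=np.array([at_z(p,q,.1,T)[:2] for q in((180,127),(431,126),(415,346),(202,346))]); print(W.round(4))
# centre as intersection of the diagonals
a,b,c,d=W; t=np.linalg.solve(np.c_[c-a,-(d-b)],b-a)[0]; print("plate",(a+t*(c-a)).round(4), "sides",np.linalg.norm(np.roll(W,-1,0)-W,axis=1).round(4))
z=s["tool_pos"][2]-.0295+.06
print("bore",at_z(p,(326,375),z,T).round(4),"corners",[at_z(p,q,z,T).round(4)[:2] for q in((291,273),(362,273),(357,458),(295,458))])
to(.569,.240,.135,0)
E
```

```text
[[0.6416 0.3131]
 [0.6421 0.1654]
 [0.4925 0.1646]
 [0.4925 0.3143]]
plate [0.5677 0.2395] sides [0.1477 0.1496 0.1497 0.1491]
bore [0.5754 0.2271 0.2438] corners [array([0.6104, 0.2372]), array([0.6103, 0.2167]), array([0.5418, 0.2165]), array([0.5418, 0.2377])]
t 11.22 pos [0.5766 0.2272 0.2133] phi -0.09 shift [-0.0077 -0.0128  0.0783] turn -0.0016 q [ 0.34  0.17  1.75 -0.    1.22  1.91] tilt [-2.e-04  4.e-04 -1.e+00]
```

Call:
step_arm --series '[-0.004,-0.006,0,0,-0.0078,-0.0125,0.01,0,-0.0078,-0.0125,0.03,0,-0.0078,-0.0125,0.05,0,-0.0078,-0.0125,0.065,0,-0.0078,-0.0125,0.072,0,-0.0078,-0.0125,0.074,0,-0.0078,-0.0125,0.074,0]'

```text
time: 12.22
tool_pos: [0.5693, 0.241, 0.1397]
tcp_rot: [-3.141, 0.001, -0.001]
wrist_force: [-0.4, 0.0, -2.7]
width: 0.247
grip_force: 49.4
```

Call:
step_arm --series '[0,0,0.001,0,0,0,0.002,0,0,0,0.003,0,0,0,0.004,0,0,0,0.005,0,0,0,0.005,0]'

```text
time: 12.98
tool_pos: [0.5686, 0.2408, 0.1341]
tcp_rot: [3.141, -0.0, -0.001]
wrist_force: [-0.4, 0.7, -2.0]
width: 0.252
grip_force: 49.4
```

Call:
step_arm --series '[0,0,0.0005,0,0,0,0.001,0,0,0,0.0015,0,0,0,0.002,0,0,0,0.0025,0,0,0,0.0025,0]'

```text
time: 13.72
tool_pos: [0.5687, 0.2409, 0.1317]
tcp_rot: [3.142, -0.0, -0.0]
wrist_force: [-0.9, 0.0, -2.4]
width: 0.248
grip_force: 49.4
```

Call:
step_arm --series '[0,0,0.0005,0,0,0,0.001,0,0,0,0.0015,0,0,0,0.0015,0]'

```text
time: 14.22
tool_pos: [0.5688, 0.2409, 0.1303]
tcp_rot: [-3.142, 0.0, -0.0]
wrist_force: [0.3, 0.6, -3.0]
width: 0.249
grip_force: 49.6
```

Still no contact, so I'll continue in half-millimetre steps.

Call:
step_arm --series '[0,0,0.0005,0,0,0,0.001,0,0,0,0.001,0]'

```text
time: 14.6
tool_pos: [0.5688, 0.2409, 0.1303]
tcp_rot: [-3.142, 0.0, -0.0]
wrist_force: [-4.2, -1.2, 5.9]
width: 0.248
grip_force: 50.5
```

The upward force shows contact. I'll release slowly, then back off straight up.

Call:
step_arm --series '[0,0,0,0,0,0,0,0,0,0,0,0]' --newtons 20

```text
time: 14.98
tool_pos: [0.5688, 0.2409, 0.1303]
tcp_rot: [-3.141, 0.0, -0.0]
wrist_force: [-4.5, -1.2, 5.3]
width: 0.25
grip_force: 50.5
```

Call:
step_arm --series '[0,0,0,0,0,0,0,0,0,0,0,0,0,0,0,0]' --gripper 0.6

```text
time: 15.48
tool_pos: [0.5688, 0.2409, 0.1291]
tcp_rot: [3.142, -0.0, -0.0]
wrist_force: [-0.1, -0.4, -0.4]
width: 0.601
grip_force: 0.0
```

Call:
step_arm --series '[0,0,-0.01,0,0,0,-0.04,0,0,0,-0.08,0,0,0,-0.12,0,0,0,-0.14,0,0,0,-0.14,0]'

```text
time: 16.23
tool_pos: [0.5698, 0.2413, 0.2715]
tcp_rot: [-3.14, 0.0, -0.006]
wrist_force: [0.3, 0.1, -0.8]
width: 0.598
grip_force: 0.0
```

```bash
python3 - <<'E'
from h import *
p,T=wrist(); s=viewer.read_camera("scene"); save("s4.png",s["image"])
a=cv2.resize(cv2.cvtColor(p["image"],cv2.COLOR_RGB2BGR),(400,300)); b=cv2.resize(cv2.imread("pics/s4.png"),(400,300))
cv2.imwrite("pics/fin.png",np.vstack([cv2.resize(b,(640,480))[100:400], cv2.resize(a,(640,480))[:300]]))
for c in ([.568,.24,.16],): print(proj(p,c,T),proj(s,c))
to(.57,.24,.27,0)
E
```

```text
[328.28004786 236.38404002] [472.13461333 319.77051656]
t 16.32 pos [0.5681 0.2406 0.2679] phi -0.01 shift [ 0.0019  0.0006 -0.0022] turn -0.0002 q [0.36 0.14 1.69 0.   1.32 1.93] tilt [-1.9e-03  7.0e-04 -1.0e+00]
```

View pics/fin.png

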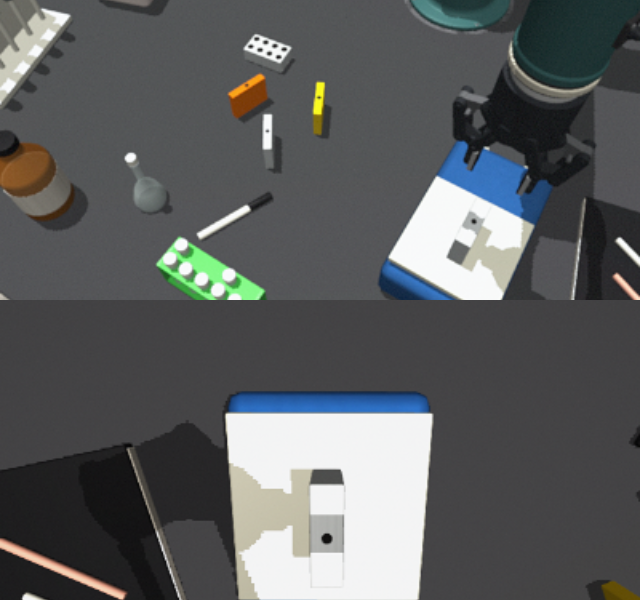

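The view shows the 22 mm block standing upright on the white top. Its bore is at scene (473,321), against a predicted (472,320), and at wrist (327,238), against (328,236). The 14 mm block still stands at scene (268,240), and the gripper is clear.

```bash
python3 -c "
from h import *
print(job.finish_job())"
```

```text
the job is handed in; nothing more can be done
None
```

I pinched both blocks (13.8 mm and 21.6 mm openings), stood the 22 mm block gently upright within about 1 mm of the middle of the plate's white top by camera check, left the 14 mm block standing in its place, and handed the job in at about 16 s.

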